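# Open the vacuum pump's oil fill port

## Robot

A 6-joint arm with a two-finger parallel gripper is mounted at the origin on the work surface. World frame = base frame: x ahead of the robot, y to its left, z up, the work surface at z = 0. Lengths are in mm, angles in rad, forces in N, time in s.
With the tool pointing down it reaches from about 275 to 750 mm from the base axis. Payload 10.2 kg.
Tool frame: the origin (TCP) lies between the finger pads; the fingertips stand 11 mm ahead of it and the grasp point (between the pads) lies 8 mm behind it (ctrl.nose_length is the distance from the TCP to the fingertips, in mm); x points along the fingers, y is the direction in which the jaws open and shut, and the axes are right-handed (so a half turn about x gives the same grasp; the last joint's range is limited). The gripper opens to 85 mm and grips with 20 to 120 N. Pads are 22 mm wide; open, the fingers measure 114 mm over their backs; the gripper's body (76 mm by 85 mm) begins 54 mm behind the grasp point. The pads swing forward as they close: fully open they stand 13 mm farther back than shut.
Start: joints at [1.092, 0.313, 1.498, -0, 1.331, -0.223], TCP at [132.848, 507.92, 217.794] pointing down, gripper open.
Joint ranges: [-2.94, 2.94], [-0.97, 2.17], [0.19, 2.56], [-1.23, 4.37], [0.02, 3.11], [-2.88, 2.88]. Speed limits (rad/s): [2.39, 2.39, 3.01, 3.14, 3.14, 3.14].

## Interface

Orientations are given as a unit quaternion [w, x, y, z].
In Python, from rig import ctrl, capture, ticket gives the robot as it stands.
- The arm moves only by the tool step_arm, never from a script. Its argument "commands" is a list of rows, each a list of 2 entries, a list of its own where there are three numbers: the shift along the world's x, y, z normalised to -1 to 1, where 1 is 0.04 m, then the turn about the world's z normalised to -1 to 1, where 1 is 180 degrees. A call has 1 to 5 rows; each row shifts and turns the commanded pose from where the row before left it; what a row does not reach is not made up. A row lasts 1/10 s, in which the tool goes at most 50 mm and 8.59 degrees, less where a joint would pass 70% of its speed; a pose out of reach is approached as far as the arm can. A call with a number of a shift or a turn outside -1 to 1 is refused whole. A call with a gripper value outside its range is refused whole. "gripper" is the closure, from -1 (fully open) to 1 (shut), so that 0 is half open, set as the call begins (left out, the last holds). The fingers move at their own pace and stop on an object; "force" is the grip in N (left out, the last holds). Time passes only in rows, so rows that do not move let the fingers close. It gives the time, the measured TCP pose, the force and the opening at its end, in the units of the state.
- ctrl.sense(): the state, without advancing time (a new reading comes with each control period).
- capture(name): name is "side" or "top"; returns a dict with "image" (400x640x3 uint8, blue, green, red), "fov_y" (degrees; the focal length in pixels is half the picture's height over the tangent of half this angle, whatever the lens; pixels are square), "cx", "cy" (the principal point, pixels), "origin" and "orientation" of the camera in the world. Camera axes: x right, y down, z forward; pixel columns grow to the right and rows downward; lengths in mm; the calibration is good to about 2 mm. A picture is of the moment at which its call begins. There is no depth.
- ticket.finish_job(): hands the job in, once; it reports no verdict.
The state is a dict: "time_s": time; "joints": joint angles; "dq": joint speeds; "tau": joint torques, N m; "eef_pos": TCP position; "ee_rot": TCP orientation; "force": force on the tool from outside, world axes, zero at the start; "wrist_torque": the same for the moment, N m; "grip_width": opening from 0.0 (shut) to 1.0 (fully open).
Only numpy, scipy, OpenCV 4.12 (cv2) and the standard library are available. Lean on these libraries where they do the work, as an engineer would, in place of code of your own. Each camera call takes 0.05 s, during which the arm holds its last target.

## Task

The vacuum pump needs an oil top-up: unscrew the fill plug from the top of its oil casing, lift it out and set it down in the steel tray, without letting it drop. Leave the oil bottle, beaker, funnel and wrench where they are.

Things in the scene. Friction and masses are not known exactly. Their poses are not given: they have to be found in the camera images.
- plug_head (a point): Oil fill plug, 0.13 kg: black round fluted head 54 mm across, 30 mm tall, over a grey threaded shank 36 mm across, 24 mm long. Point: on its axis, mid-height of the head (39 mm above the shank's end). z: from shank to head. Starts screwed home, upright. Right-hand thread, turns easily, 16 mm rise a turn, 1.5 mm end play; free after about 300 degrees (13 mm up), then 12 mm more to clear the port.
- port (a point): Fill port on top of the pump: centre of the boss's rim, where the head's underside seats, 189 mm above the bench; z up. The aluminium boss is 52 mm across and stands 14 mm above the casing's flat top; at its foot a collar 64 mm across, 3 mm high. The part-turned plug stays where it is left; until free it cannot be pulled out.
- pump: Grey vacuum pump, heavy, does not move. Origin: on the bench below the port's axis; z up, motor towards +y. Oil casing 160 mm (x) by 170 mm (y), flat top 175 mm up. Raised parts near the port, all on its +y side: exhaust stub 30 mm above the casing top, 93 mm from the port's axis; handle 60 mm above it and intake flange 33 mm above it, both over 110 mm away.
- tray_floor (a point): Shallow steel tray, loose, 0.8 kg, 250 mm (own x) by 180 mm (own y); walls 3 mm thick, rim 25 mm above the bench. Point: centre of its inner floor, 3 mm above the bench; z up. The plug can stand in it on its shank's end.
- oil_bottle_mid (a point): Bystander: white plastic oil bottle, 76 mm across and 200 mm high, standing; the point is its centre.
- beaker_mid (a point): Bystander: clear plastic beaker, 72 mm across and 90 mm high, standing; the point is its centre.
- funnel_mid (a point): Bystander: grey plastic funnel, 104 mm across and 115 mm high, standing mouth down; the point is its centre.
- wrench_mid (a point): Bystander: flat wrench 190 mm long, lying on the bench on the far side of the tray from the pump; the point is its centre.
There are look-alikes about, which are no part of the job. Of the things like the part that bears plug_head, leave any that is orange, purple or turquoise; of the rest the larger one is meant.

How it is judged (in metres and radians):
On the way:
1. the plug is out: its head is lifted more than 25 mm from its seat, above the port (z of plug_head in the frame of port above 0.04 m and horizontal distance between plug_head and port below 0.06 m).
At the end, for the whole second after the job is handed in: The plug rests in the tray, standing or lying: its head's centre is within the tray's inner floor (115 mm of the centre lengthwise, 80 mm across) and under 55 mm above the bench, it bears on the tray, and it is still (under 30 mm/s) and released (x of plug_head in the frame of tray_floor between -0.115 and 0.115 m and y of plug_head in the frame of tray_floor between -0.08 and 0.08 m and height (world z) of plug_head below 0.055 m and contact force between plug and tray above 0.3 N and linear speed of plug below 0.03 m/s); the robot touches nothing.
It fails at once if the plug is dropped (falls free faster than 0.8 m/s, a fall of over 30 mm) (linear speed of plug above 0.8 m/s and contact force between the fingers and plug below 0.1 N).
It fails at once if a bystander is moved by more than 40 mm (distance of any of oil_bottle_mid, beaker_mid, funnel_mid, wrench_mid from where it was at the start of the episode above 0.04 m).
It also fails if it takes over 67 s, if anything falls off the work surface, if the arm or the gripper's body presses on something with over 40 N, if the wrist force passes 120 N, or if a joint passes its speed limit or range.

## Working session

There is one attempt and no reset: what is moved stays moved. The work goes in short steps, Python scripts to look and compute and a tool call to move; the robot and the scene stay as the last step left them, time stands still between calls to the robot, and variables do not carry over. Pictures are saved under pics/ and viewed, and the job is handed in when it is done.

Besides the shell and the picture viewer there is one more tool, called after "Call:" by a JSON object that holds its "fn" and its "kwargs", one argument or row to a line. step_arm: Moves the arm, as the interface text tells. Its arguments: {"type":"object","properties":{"commands":{"type":"array","items":{"type":"array"}},"gripper":{"type":"number"},"force":{"type":"number"}},"required":["commands"]}

```bash
mkdir -p pics; ls; python3 - <<'E'
from rig import ctrl, capture
import cv2
for n in("side","top"):
    c=capture(n); cv2.imwrite(f"pics/{n}0.png",c["image"]); print(n,{k:v for k,v in c.items() if k!="image"})
print(ctrl.sense(), ctrl.nose_length)
E
```

```text
pics
side {'fov_y': 42.1970866925507, 'cx': 323.12497958797303, 'cy': 204.8992588666918, 'origin': array([-220.06103228, -891.94003355, 1043.78124731]), 'orientation': array([-0.38590992,  0.8284324 , -0.3679965 ,  0.17132388])}
top {'fov_y': 48.0861181179205, 'cx': 303.8493882576908, 'cy': 202.67552265523386, 'origin': array([ 389.64629304, -146.56596282, 1268.53590099]), 'orientation': array([ 0.05453845, -0.69757589,  0.71141726, -0.06556614])}
{'time_s': 0.1, 'joints': array([ 1.09161222e+00,  3.13380185e-01,  1.49837881e+00, -2.33442703e-05,
        1.33100797e+00, -2.23424392e-01]), 'dq': array([ 0.00053954,  0.00153845, -0.00481715,  0.00186387, -0.00101588,
       -0.00150394]), 'tau': array([ 2.87229508e-03, -4.12898898e+01, -2.60141534e+01, -1.72762007e-04,
        3.03978341e-03, -1.22646929e-05]), 'eef_pos': array([132.72405152, 507.68187331, 217.2927478 ]), 'ee_rot': array([ 0.70119769,  0.08978391,  0.70146838, -0.09056908]), 'force': array([ 0.28135382, -0.30532099,  0.52912803]), 'wrist_torque': array([-0.02823678,  0.04721391,  0.05640593]), 'grip_width': 1.002844056543361} 11.0
```

View pics/side0.png

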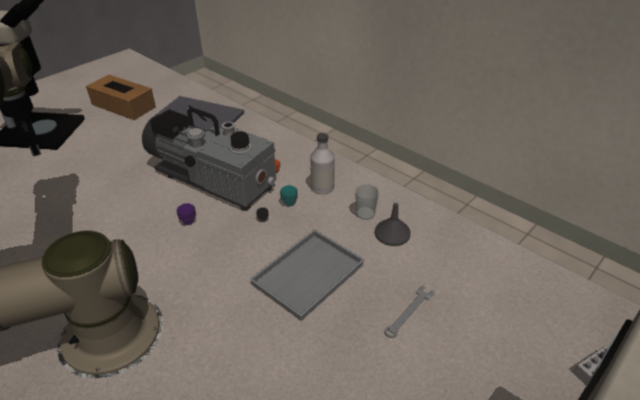

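View pics/top0.png

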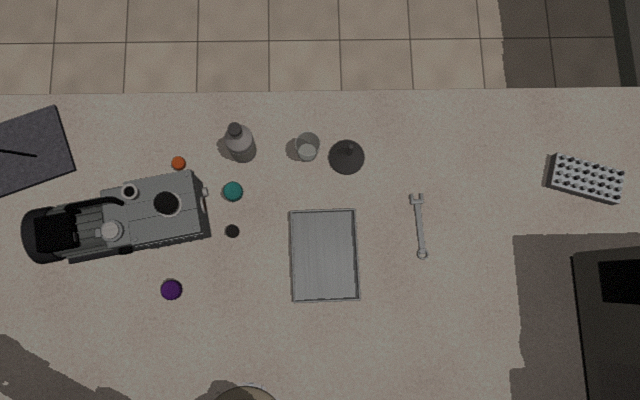

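```bash
cat > h.py <<'E'
import numpy as np, cv2
from scipy.spatial.transform import Rotation as R
def cam(c):
    q=c["orientation"]; r=R.from_quat([q[1],q[2],q[3],q[0]]); f=200/np.tan(np.radians(c["fov_y"]/2)); return r,f,np.array(c["origin"])
def ray(c,u,v):
    r,f,o=cam(c); d=r.apply([(u-c["cx"])/f,(v-c["cy"])/f,1.]); return o,d/np.linalg.norm(d)
def atz(c,u,v,z):
    o,d=ray(c,u,v); return o+d*(z-o[2])/d[2]
def proj(c,p):
    r,f,o=cam(c); x=r.inv().apply(np.array(p)-o); return np.array([c["cx"]+f*x[...,0]/x[...,2],c["cy"]+f*x[...,1]/x[...,2]]).T
def crop(c,u0,v0,u1,v1,k,name):
    cv2.imwrite(name,cv2.resize(c["image"][v0:v1,u0:u1],None,fx=k,fy=k,interpolation=cv2.INTER_CUBIC))
E
python3 - <<'E'
from h import *
import cv2
for n,b,k in(("side",(135,90,285,210),5),("top",(15,160,215,270),4)):
    im=cv2.imread(f"pics/{n}0.png"); im=cv2.convertScaleAbs(im,alpha=1.8,beta=10); crop({"image":im},*b,k,f"pics/{n}0c.png")
E
```

```text
(no output)
```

View pics/side0c.png

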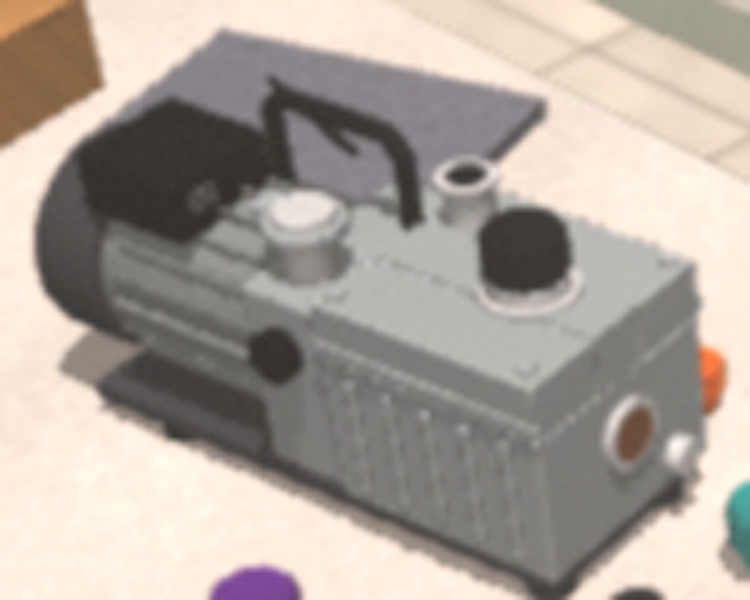

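View pics/top0c.png

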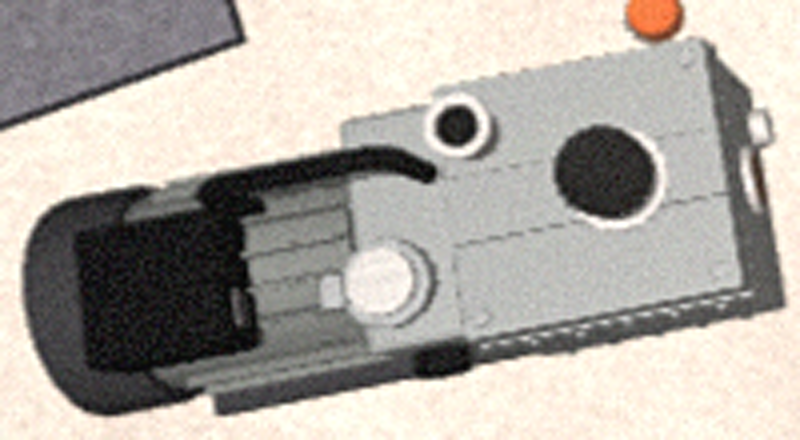

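```bash
cat > fit.py <<'E'
from h import *
from rig import capture
from scipy.optimize import minimize
S={n:capture(n) for n in("side","top")}
th=np.linspace(0,2*np.pi,60,endpoint=False)
def cyl(x,y,z0,z1,r): 
    return np.array([[x+r*np.cos(t),y+r*np.sin(t),z] for z in(z0,z1) for t in th])
def mask(n,seed):
    g=S[n]["image"].max(2); m=(cv2.GaussianBlur(g,(3,3),0)<48).astype(np.uint8)
    _,l=cv2.connectedComponents(m); l=l==l[seed[1],seed[0]]; return l
M={"side":mask("side",(240,140)),"top":mask("top",(166,202))}
for n in M:
    ys,xs=np.nonzero(M[n]); print(n,M[n].sum(),xs.min(),xs.max(),ys.min(),ys.max(),xs.mean(),ys.mean())
def hullc(n,p):
    h=cv2.convexHull(proj(S[n],p).astype(np.float32)); m=cv2.moments(h); return np.array([m["m10"],m["m01"]])/m["m00"],m["m00"]
def obs(n): ys,xs=np.nonzero(M[n]); return np.array([xs.mean(),ys.mean()])
for ns in(("top",),("side",),("side","top")):
    def cost(v): return sum(((hullc(n,cyl(v[0],v[1],189,219,27))[0]-obs(n))**2).sum() for n in ns)
    r=minimize(cost,[400,200],method="Nelder-Mead"); print(ns,r.x,r.fun,[hullc(n,cyl(*r.x,189,219,27))[1] for n in ns])
T=S["top"]
for uv in((289,209.5),(355,208.5),(359,299.5),(292.5,301)): print("tray rim",atz(T,*uv,25).round(0))
print("exhaust",atz(T,129.5,191.5,205),"intake",atz(T,110.5,230,208))
E
python3 fit.py
python3 - <<'E'
import cv2
from h import *
for n,b,k in(("side",(240,220,440,350),4),("top",(270,120,440,315),3)):
    im=cv2.imread(f"pics/{n}0.png"); im=cv2.convertScaleAbs(im,alpha=1.8,beta=10); crop({"image":im},*b,k,f"pics/{n}0t.png")
E
```

```text
side 237 231 248 132 147 239.29535864978902 139.68354430379748
top 420 154 177 192 213 165.62857142857143 202.7547619047619
('top',) [578.04106331 165.95524959] 5.498253805124962e-10 [489.0349795955699]
('side',) [577.58255947 163.53639644] 7.12354988451469e-11 [301.76546547492035]
('side', 'top') [578.16405201 165.40732559] 0.2243189171518995 [301.2282150380779, 488.8860294072656]
tray rim [ 584. -126.   25.]
tray rim [ 584. -312.   25.]
tray rim [ 333. -313.   25.]
tray rim [ 333. -132.   25.]
exhaust [607.10999676 253.50125329 205.        ] intake [514.56528818 292.85325989 208.        ]
```

View pics/top0t.png

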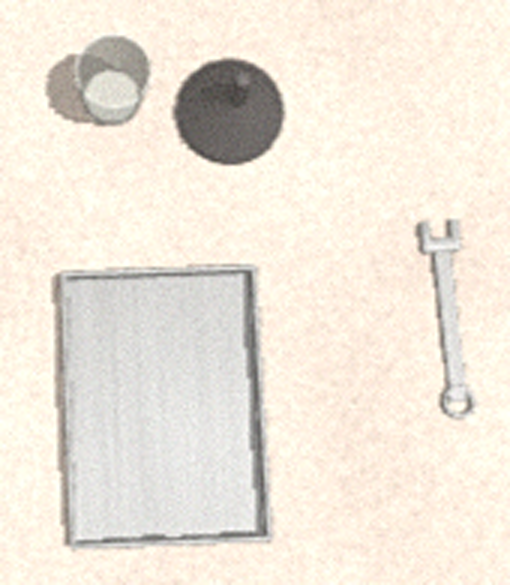

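Call:
{"fn": "step_arm", "kwargs": {
  "commands": [
    [[0,0,1],-0.045],
    [[0,0,1],-0.045],
    [[0,0,1],-0.045],
    [[0.6,-0.5,0],-0.045],
    [[0.8,-0.6,0],-0.045]
  ],
  "gripper": -1,
  "force": 60
}}

```text
time_s: 0.7
eef_pos: [188.7, 463.9, 338.5]
ee_rot: [0.626, 0.329, 0.626, -0.328]
force: [1.0, 0.7, -0.8]
grip_width: 1.006
```

```bash
python3 -c "
from rig import ctrl
s=ctrl.sense();print(s['time_s'],s['joints'].round(3),s['eef_pos'],s['ee_rot'],s['force'])"
```

```text
0.7 [0.95  0.202 1.331 0.    1.607 0.345] [188.74957484 463.8873561  338.54409169] [ 0.62628091  0.3289581   0.62622802 -0.3277152 ] [ 0.96548803  0.67856266 -0.75349082]
```

Call:
{"fn": "step_arm", "kwargs": {
  "commands": [
    [[0.8,-0.6,0],-0.045],
    [[0.8,-0.6,0],-0.045],
    [[0.8,-0.6,0],-0.045],
    [[0.8,-0.6,0],-0.045],
    [[0.8,-0.6,0],-0.045]
  ]
}}

```text
time_s: 1.2
eef_pos: [349.9, 342.7, 337.8]
ee_rot: [-0.473, -0.525, -0.473, 0.525]
force: [0.1, 0.3, 0.3]
grip_width: 0.997
```

Call:
{"fn": "step_arm", "kwargs": {
  "commands": [
    [[0.8,-0.6,0],-0.045],
    [[0.8,-0.6,0],-0.045],
    [[0.8,-0.6,0],-0.045],
    [[0.8,-0.6,0],-0.045],
    [[0.8,-0.6,0],-0.045]
  ]
}}

```text
time_s: 1.7
eef_pos: [510.0, 222.7, 337.7]
ee_rot: [-0.262, -0.657, -0.262, 0.657]
force: [1.0, -0.5, 0.1]
grip_width: 1.001
```

```bash
python3 -c "
from rig import ctrl
s=ctrl.sense();print(s['time_s'],s['joints'].round(3),s['eef_pos'],s['ee_rot'],s['force'])"
```

```text
1.7 [0.201 0.337 1.159 0.    1.646 1.013] [509.96594895 222.67968908 337.69309596] [-0.26198023 -0.65670282 -0.26206055  0.65683487] [ 1.01966656 -0.45848254  0.09963762]
```

Call:
{"fn": "step_arm", "kwargs": {
  "commands": [
    [[0.8,-0.7,0],-0.045],
    [[0.7,-0.7,0],-0.045],
    [[0.2,0,0],-0.045],
    [[0,0,0],-0.045],
    [[0,0,0],-0.045]
  ]
}}

```text
time_s: 2.2
eef_pos: [577.1, 167.6, 337.2]
ee_rot: [-0.018, -0.707, -0.018, 0.707]
force: [0.0, -0.3, 0.1]
grip_width: 1.0
```

Call:
{"fn": "step_arm", "kwargs": {
  "commands": [
    [[0,0,0],-0.045],
    [[0,0,0],-0.045],
    [[0,0,0],-0.045],
    [[0,0,0],-0.045],
    [[0,0,0],-0.045]
  ]
}}

```text
time_s: 2.7
eef_pos: [576.8, 167.9, 337.5]
ee_rot: [0.227, -0.669, 0.227, 0.67]
force: [-0.2, -0.4, 0.0]
grip_width: 1.0
```

Call:
{"fn": "step_arm", "kwargs": {
  "commands": [
    [[0,0,-0.5],-0.045],
    [[0,0,-1],-0.045],
    [[0,0,-0.5],-0.045]
  ]
}}

```text
time_s: 3.0
eef_pos: [575.9, 167.8, 254.5]
ee_rot: [0.362, -0.606, 0.364, 0.608]
force: [-0.6, 0.6, -0.8]
grip_width: 0.999
```

```bash
python3 - <<'E'
from rig import ctrl,capture
s=ctrl.sense();print(s['time_s'],s['joints'].round(3),s['eef_pos'],s['ee_rot'],s['force'])
from h import *
for n,b,k in(("side",(135,40,335,210),4),("top",(65,120,265,270),4)):
    c=capture(n); c["image"]=cv2.convertScaleAbs(c["image"],alpha=1.8,beta=10); crop(c,*b,k,f"pics/{n}1.png")
E
```

```text
3.0 [ 0.088  0.464  1.186 -0.     1.495  2.738] [575.89064104 167.81493684 254.54531204] [ 0.36222298 -0.6056024   0.36392409  0.60794695] [-0.63666635  0.61583506 -0.75772026]
```

View pics/side1.png

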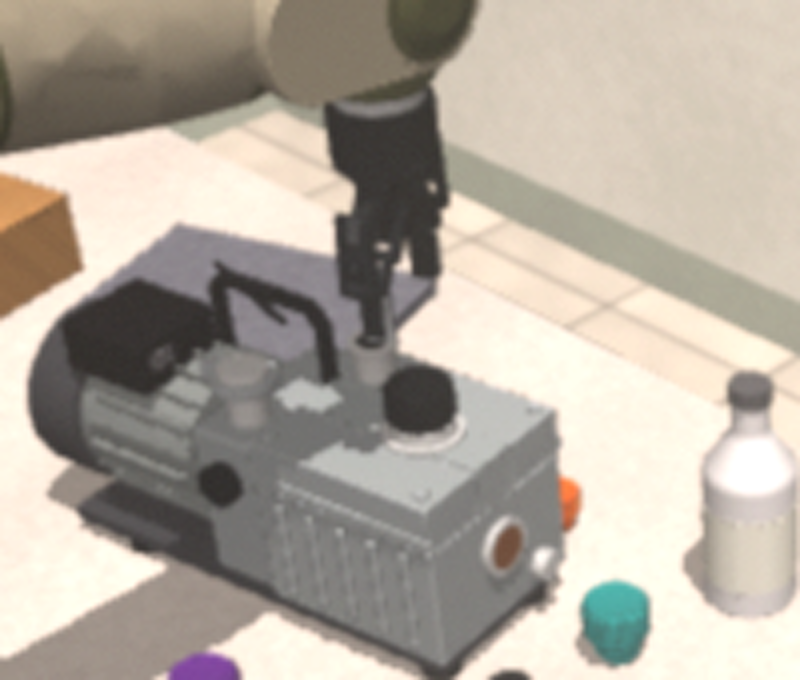

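View pics/top1.png

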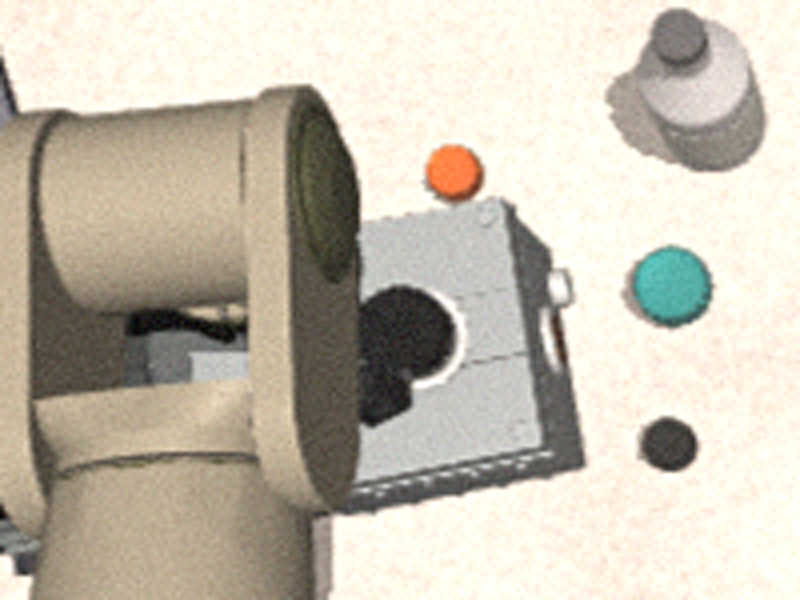

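```bash
python3 - <<'E'
from rig import ctrl,capture
from h import *
s=ctrl.sense(); q=s['ee_rot']; r=R.from_quat([q[1],q[2],q[3],q[0]]); print(s['eef_pos'],r.as_matrix().round(2))
for n,b in(("side",(135,40)),("top",(65,120))):
    c=capture(n)
    for off in(0,42,57,-42,-57):
        p=s['eef_pos']+r.apply([0,off,0]); print(n,off,(proj(c,p)-b)*4)
    print('plug top',(proj(c,[578,165.5,219])-b)*4)
E
```

```text
[575.71763947 167.78174692 254.77766311] [[-0.01 -0.88 -0.48]
 [-0.   -0.48  0.88]
 [-1.    0.01  0.  ]]
side 0 [404.16619424 338.20546856]
side 42 [382.79721692 368.09059366]
side 57 [374.94287145 379.07512012]
side -42 [424.66106178 309.54281097]
side -57 [431.77895817 299.58822958]
plug top [413.83261491 380.12940544]
top 0 [374.27761519 320.33215336]
top 42 [407.36580969 383.58450954]
top 57 [419.27968438 406.35941935]
top -42 [341.58269291 257.83158782]
top -57 [329.99991103 235.68960466]
plug top [396.76237206 327.05338305]
```

Call:
{"fn": "step_arm", "kwargs": {
  "commands": [
    [[0.05,-0.055,-0.4],0],
    [[0,0,-0.4],0],
    [[0,0,-0.4],0],
    [[0,0,-0.2],0],
    [[0,0,0],0]
  ]
}}

```text
time_s: 3.7
eef_pos: [579.0, 165.7, 202.1]
ee_rot: [-0.361, 0.608, -0.361, -0.608]
force: [0.1, -1.1, 0.3]
grip_width: 0.997
```

```bash
python3 - <<'E'
from rig import ctrl,capture
s=ctrl.sense();print(s['time_s'],s['joints'].round(3),s['eef_pos'],s['force'])
from h import *
for n,b,k in(("side",(185,90,285,170),7),("top",(65,120,265,270),4)):
    c=capture(n); c["image"]=cv2.convertScaleAbs(c["image"],alpha=2.2,beta=10); crop(c,*b,k,f"pics/{n}2.png")
E
```

```text
3.7 [0.084 0.496 1.273 0.    1.373 2.726] [578.99728679 165.74449715 202.11757252] [ 0.12635762 -1.09618187  0.26320986]
```

View pics/side2.png

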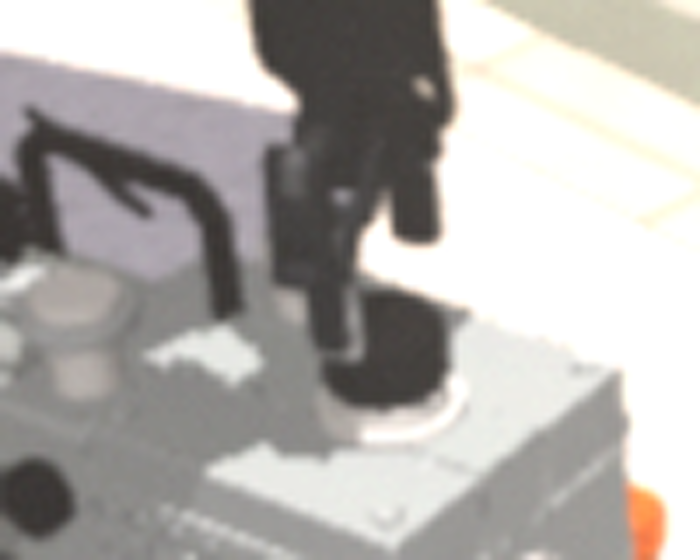

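Call:
{"fn": "step_arm", "kwargs": {
  "commands": [
    [[-0.02,0,-0.1],0],
    [[0,0,0],0]
  ]
}}

```text
time_s: 4.0
eef_pos: [578.0, 165.7, 197.9]
ee_rot: [-0.361, 0.608, -0.361, -0.608]
force: [0.5, -0.5, 0.0]
grip_width: 1.002
```

Call:
{"fn": "step_arm", "kwargs": {
  "commands": [
    [[0,0,0],0],
    [[0,0,0],0],
    [[0,0,0],0],
    [[0,0,0],0],
    [[0,0,0],0]
  ],
  "gripper": 1,
  "force": 60
}}

```text
time_s: 4.5
eef_pos: [578.2, 165.7, 198.8]
ee_rot: [-0.361, 0.608, -0.361, -0.607]
force: [-2.6, -0.3, 4.9]
grip_width: 0.587
```

Call:
{"fn": "step_arm", "kwargs": {
  "commands": [
    [[0,0,0],0],
    [[0,0,0],0],
    [[0,0,0],0]
  ]
}}

```text
time_s: 4.8
eef_pos: [578.2, 165.7, 198.8]
ee_rot: [-0.361, 0.608, -0.361, -0.607]
force: [-1.6, -0.1, 5.3]
grip_width: 0.587
```

Call:
{"fn": "step_arm", "kwargs": {
  "commands": [
    [[0,0,0.009],0.045],
    [[0,0,0.009],0.045],
    [[0,0,0.009],0.045],
    [[0,0,0.009],0.045],
    [[0,0,0.009],0.045]
  ]
}}

```text
time_s: 5.3
eef_pos: [578.1, 165.6, 199.7]
ee_rot: [-0.127, 0.696, -0.127, -0.696]
force: [0.2, -1.2, 0.5]
grip_width: 0.59
```

```bash
python3 - <<'E'
from rig import ctrl,capture
s=ctrl.sense();print(s['time_s'],s['joints'].round(3),s['eef_pos'],s['force'],s['wrist_torque'],s['grip_width'])
E
```

```text
5.3 [ 0.084  0.495  1.28  -0.     1.366  2.015] [578.06354501 165.64067182 199.74151953] [ 0.21974501 -1.17216638  0.49657936] [-0.11453498  0.09191231 -0.07731731] 0.5897903853404117
```

Call:
{"fn": "step_arm", "kwargs": {
  "commands": [
    [[0,0,0.009],0.045],
    [[0,0,0.009],0.045],
    [[0,0,0.009],0.045],
    [[0,0,0.009],0.045],
    [[0,0,0.009],0.045]
  ]
}}

```text
time_s: 5.8
eef_pos: [578.1, 165.6, 201.6]
ee_rot: [0.122, 0.697, 0.122, -0.696]
force: [-0.7, -1.3, 0.9]
grip_width: 0.586
```

Call:
{"fn": "step_arm", "kwargs": {
  "commands": [
    [[0,0,0.009],0.045],
    [[0,0,0.009],0.045],
    [[0,0,0.009],0.045],
    [[0,0,0.009],0.045],
    [[0,0,0.009],0.045]
  ]
}}

```text
time_s: 6.3
eef_pos: [578.2, 165.6, 203.4]
ee_rot: [0.356, 0.611, 0.355, -0.611]
force: [-0.7, 0.3, 0.3]
grip_width: 0.592
```

Call:
{"fn": "step_arm", "kwargs": {
  "commands": [
    [[0,0,0.009],0.045],
    [[0,0,0.009],0.045],
    [[0,0,0.009],0.045],
    [[0,0,0.009],0.045],
    [[0,0,0.009],0.045]
  ]
}}

```text
time_s: 6.8
eef_pos: [578.1, 165.7, 205.2]
ee_rot: [0.545, 0.45, 0.545, -0.45]
force: [-0.3, 0.6, 1.4]
grip_width: 0.586
```

```bash
python3 - <<'E'
from rig import ctrl,capture
s=ctrl.sense();print(s['time_s'],s['joints'].round(3),s['eef_pos'],s['force'],s['wrist_torque'],s['grip_width'])
from h import *
for n,b,k in(("side",(185,90,285,170),7),):
    c=capture(n); c["image"]=cv2.convertScaleAbs(c["image"],alpha=2.2,beta=10); crop(c,*b,k,f"pics/{n}3.png")
E
```

```text
6.8 [ 0.085  0.492  1.271 -0.     1.378 -0.105] [578.08082945 165.68852392 205.16680222] [-0.25671994  0.63654002  1.36729096] [-0.03448791  0.07495944 -0.00181954] 0.5864997803120049
```

View pics/side3.png

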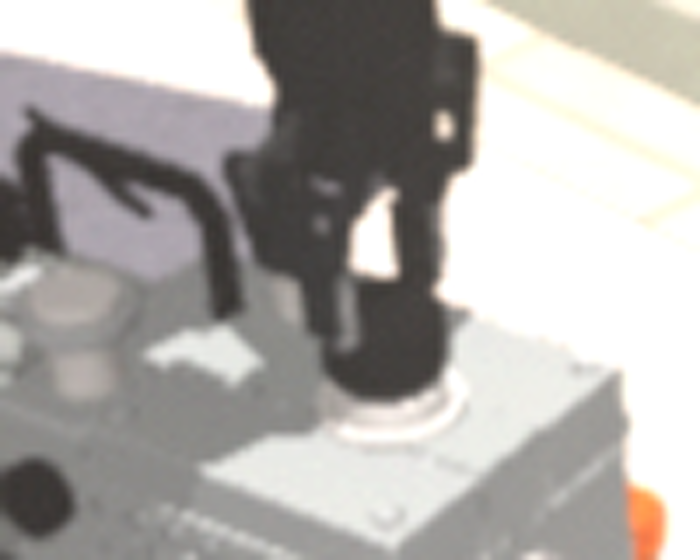

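Call:
{"fn": "step_arm", "kwargs": {
  "commands": [
    [[0,0,0.009],0.045],
    [[0,0,0.009],0.045],
    [[0,0,0.009],0.045],
    [[0,0,0.009],0.045],
    [[0,0,0.009],0.045]
  ]
}}

```text
time_s: 7.35
eef_pos: [578.1, 165.7, 207.0]
ee_rot: [0.667, 0.235, 0.667, -0.235]
force: [-0.5, -1.0, 0.4]
grip_width: 0.589
```

Call:
{"fn": "step_arm", "kwargs": {
  "commands": [
    [[0,0,0.009],0.045],
    [[0,0,0.009],0.045],
    [[0,0,0.009],0.045],
    [[0,0,0.009],0.045],
    [[0,0,0.009],0.045]
  ]
}}

```text
time_s: 7.85
eef_pos: [578.1, 165.6, 208.8]
ee_rot: [0.707, -0.011, 0.707, 0.01]
force: [-1.0, -0.9, -0.5]
grip_width: 0.588
```

Call:
{"fn": "step_arm", "kwargs": {
  "commands": [
    [[0,0,0.009],0.045],
    [[0,0,0.009],0.045],
    [[0,0,0.009],0.045],
    [[0,0,0.009],0.045],
    [[0,0,0.009],0.045]
  ]
}}

```text
time_s: 8.35
eef_pos: [578.1, 165.6, 210.6]
ee_rot: [0.66, -0.255, 0.66, 0.254]
force: [-0.1, -1.4, 0.3]
grip_width: 0.587
```

Call:
{"fn": "step_arm", "kwargs": {
  "commands": [
    [[0,0,0.009],0.045],
    [[0,0,0.009],0.045],
    [[0,0,0.009],0.045],
    [[0,0,0],0]
  ]
}}

```text
time_s: 8.75
eef_pos: [578.1, 165.7, 211.6]
ee_rot: [0.592, -0.387, 0.592, 0.387]
force: [-0.2, 0.2, 0.7]
grip_width: 0.588
```

```bash
python3 - <<'E'
from rig import ctrl,capture
s=ctrl.sense();print(s['time_s'],s['joints'].round(3),s['eef_pos'],s['force'],s['wrist_torque'],s['grip_width'])
from h import *
for n,b,k in(("side",(185,90,285,170),7),):
    c=capture(n); c["image"]=cv2.convertScaleAbs(c["image"],alpha=2.2,beta=10); crop(c,*b,k,f"pics/{n}4.png")
E
```

```text
8.75 [ 0.085  0.488  1.261 -0.     1.393 -2.643] [578.12774506 165.67830639 211.62908719] [-0.18362421  0.16861294  0.68107011] [-0.02394985  0.01386935  0.02283416] 0.5878435090495352
```

View pics/side4.png

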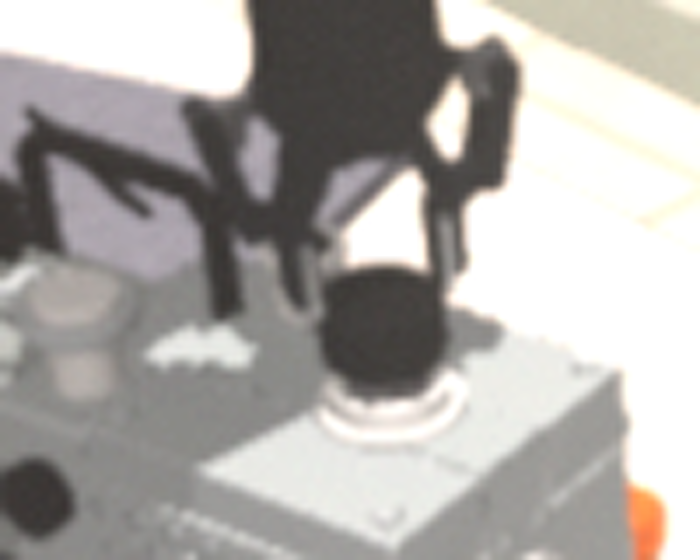

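Call:
{"fn": "step_arm", "kwargs": {
  "commands": [
    [[0,0,0.03],0],
    [[0,0,0.03],0],
    [[0,0,0],0]
  ]
}}

```text
time_s: 9.1
eef_pos: [578.0, 165.8, 213.8]
ee_rot: [0.592, -0.386, 0.592, 0.386]
force: [-0.0, -0.4, -2.1]
grip_width: 0.587
```

Call:
{"fn": "step_arm", "kwargs": {
  "commands": [
    [[0,0,0.05],0],
    [[0,0,0.05],0],
    [[0,0,0],0]
  ]
}}

```text
time_s: 9.4
eef_pos: [578.2, 165.7, 218.3]
ee_rot: [0.592, -0.387, 0.592, 0.387]
force: [-0.1, -0.2, -1.3]
grip_width: 0.584
```

```bash
python3 - <<'E'
from rig import ctrl,capture
s=ctrl.sense();print(s['time_s'],s['joints'].round(3),s['eef_pos'],s['force'],s['wrist_torque'],s['grip_width'])
from h import *
for n,b,k in(("side",(185,90,285,170),7),):
    c=capture(n); c["image"]=cv2.convertScaleAbs(c["image"],alpha=2.2,beta=10); crop(c,*b,k,f"pics/{n}5.png")
E
```

```text
9.4 [ 0.085  0.483  1.25   0.     1.408 -2.644] [578.22908345 165.72747368 218.33248562] [-0.05344497 -0.21639183 -1.28640496] [-0.0235953   0.01010046  0.01007908] 0.5836299682302802
```

View pics/side5.png

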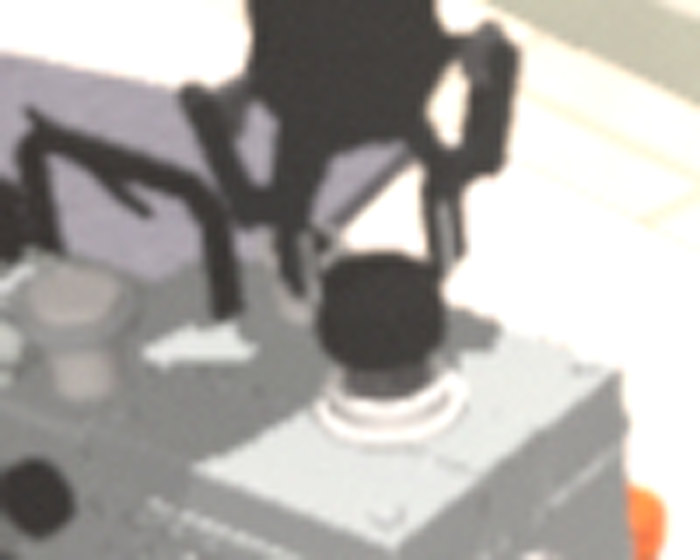

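Call:
{"fn": "step_arm", "kwargs": {
  "commands": [
    [[0,0,0.2],0],
    [[0,0,0.3],0],
    [[0,0,0.4],0],
    [[0,0,0.4],0],
    [[0,0,0.3],0]
  ]
}}

```text
time_s: 9.95
eef_pos: [578.3, 165.8, 284.1]
ee_rot: [0.593, -0.387, 0.591, 0.387]
force: [0.5, 0.6, -1.5]
grip_width: 0.588
```

```bash
python3 - <<'E'
from rig import ctrl,capture
s=ctrl.sense();print(s['time_s'],s['joints'].round(3),s['eef_pos'],s['force'],s['wrist_torque'],s['grip_width'])
from h import *
for n,b,k in(("side",(185,70,285,150),7),):
    c=capture(n); c["image"]=cv2.convertScaleAbs(c["image"],alpha=2.2,beta=10); crop(c,*b,k,f"pics/{n}6.png")
    for dz in (-34,-9.5,5.5,21): print(dz,(proj(c,s['eef_pos']+[0,0,dz])-[185,70])*7)
E
```

```text
9.95 [ 0.085  0.454  1.126  0.     1.559 -2.644] [578.30294948 165.75567337 284.08527112] [ 0.4924535   0.57836604 -1.50908101] [ 0.01241318 -0.01173097  0.01596629] 0.5881508772065916
-34 [366.48003748 390.92654233]
-9.5 [360.12314295 339.44328312]
5.5 [356.16440144 307.38220132]
21 [352.01914944 273.81060719]
```

View pics/side6.png

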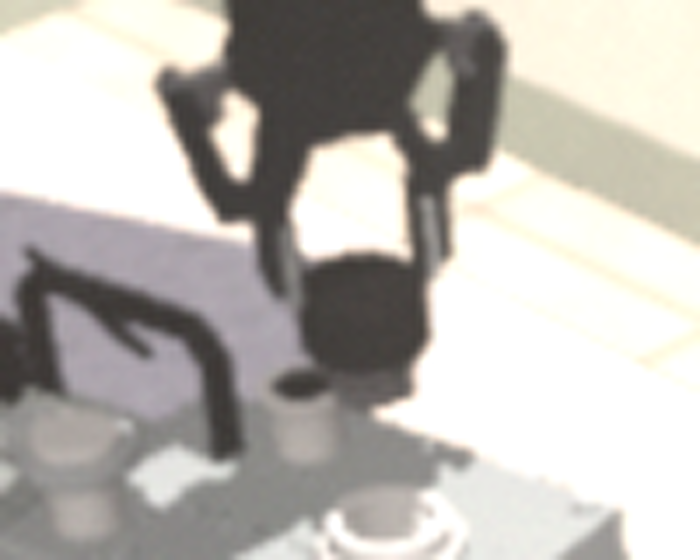

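Call:
{"fn": "step_arm", "kwargs": {
  "commands": [
    [[-0.1,-0.4,0],-0.03],
    [[-0.2,-0.7,0],-0.03],
    [[-0.3,-0.9,0],-0.03],
    [[-0.3,-0.9,0],-0.03],
    [[-0.3,-0.9,0],-0.03]
  ]
}}

```text
time_s: 10.5
eef_pos: [529.4, 12.5, 282.0]
ee_rot: [0.666, -0.237, 0.666, 0.237]
force: [-0.8, -0.3, -2.5]
grip_width: 0.587
```

Call:
{"fn": "step_arm", "kwargs": {
  "commands": [
    [[-0.3,-0.9,0],-0.03],
    [[-0.3,-0.9,0],-0.03],
    [[-0.3,-0.9,0],-0.03],
    [[-0.3,-0.9,0],-0.03],
    [[-0.3,-0.9,0],-0.03]
  ]
}}

```text
time_s: 11.0
eef_pos: [469.3, -167.6, 282.1]
ee_rot: [0.703, -0.075, 0.703, 0.075]
force: [0.3, -0.0, -0.7]
grip_width: 0.586
```

Call:
{"fn": "step_arm", "kwargs": {
  "commands": [
    [[-0.2,-0.8,-0.2],-0.03],
    [[-0.1,-0.5,-0.6],-0.03],
    [[0,0,-0.8],0],
    [[0,0,-0.8],0],
    [[0,0,0],0]
  ]
}}

```text
time_s: 11.5
eef_pos: [456.4, -217.3, 182.6]
ee_rot: [0.705, -0.008, 0.709, 0.011]
force: [0.4, 0.7, -1.0]
grip_width: 0.584
```

```bash
python3 - <<'E'
from rig import ctrl,capture
s=ctrl.sense();print(s['time_s'],s['joints'].round(3),s['eef_pos'],s['force'],s['wrist_torque'],s['grip_width'])
from h import *
for n,b,k in(("side",(220,120,380,330),3),("top",(210,140,370,310),3)):
    c=capture(n); c["image"]=cv2.convertScaleAbs(c["image"],alpha=1.8,beta=10); crop(c,*b,k,f"pics/{n}7.png")
E
```

```text
11.5 [-0.676  0.305  1.604  0.     1.24  -2.274] [ 456.41433729 -217.25220311  182.5783161 ] [ 0.37848767  0.66297253 -0.96500926] [0.0281605  0.02060274 0.01469282] 0.5844102647836107
```

View pics/side7.png

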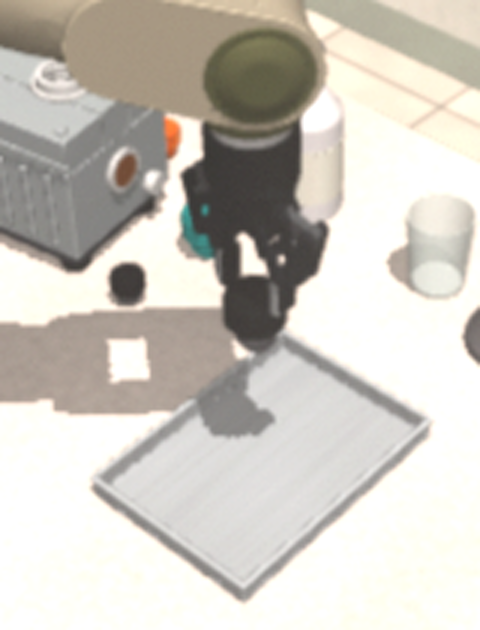

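Call:
{"fn": "step_arm", "kwargs": {
  "commands": [
    [[0,0,-0.8],0],
    [[0,0,-0.9],0],
    [[0,0,-0.9],0],
    [[0,0,-0.4],0],
    [[0,0,-0.2],0]
  ]
}}

```text
time_s: 12.1
eef_pos: [458.7, -218.6, 58.3]
ee_rot: [0.707, -0.01, 0.707, 0.009]
force: [0.2, -0.3, -2.0]
grip_width: 0.588
```

Call:
{"fn": "step_arm", "kwargs": {
  "commands": [
    [[0,0,-0.08],0],
    [[0,0,-0.04],0],
    [[0,0,-0.04],0],
    [[0,0,0],0]
  ]
}}

```text
time_s: 12.5
eef_pos: [458.4, -218.5, 52.1]
ee_rot: [0.707, -0.01, 0.707, 0.009]
force: [-0.8, 0.3, -1.6]
grip_width: 0.586
```

```bash
python3 - <<'E'
from rig import ctrl,capture
s=ctrl.sense();print(s['time_s'],s['joints'].round(3),s['eef_pos'],s['force'],s['wrist_torque'],s['grip_width'])
from h import *
for n,b,k in(("side",(240,190,380,320),5),):
    c=capture(n); c["image"]=cv2.convertScaleAbs(c["image"],alpha=1.8,beta=10); crop(c,*b,k,f"pics/{n}8.png")
E
```

```text
12.5 [-0.676  0.474  1.744 -0.     0.922 -2.274] [ 458.36549119 -218.48181494   52.10482625] [-0.7654125   0.31664034 -1.63768096] [ 0.03065434  0.03741063 -0.05193668] 0.5860004062123785
```

View pics/side8.png

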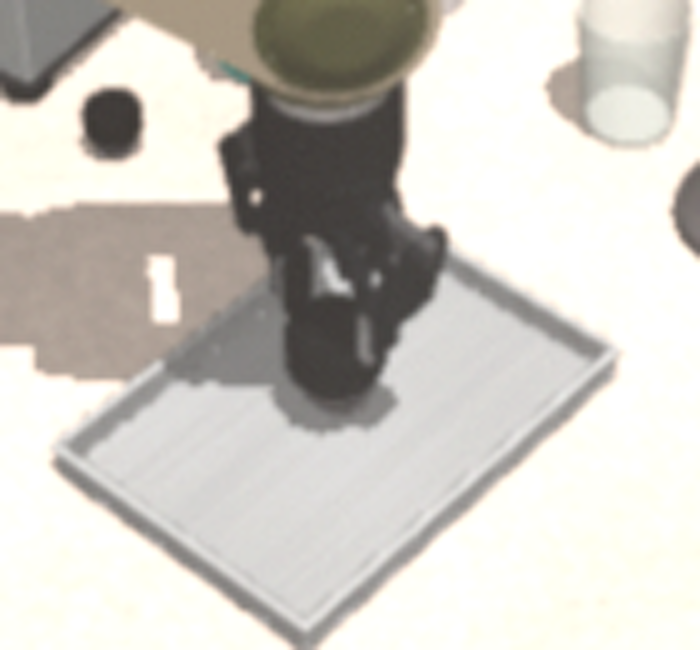

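Near the tray floor. Next I lower it in small steps and watch the force.

Call:
{"fn": "step_arm", "kwargs": {
  "commands": [
    [[0,0,-0.05],0],
    [[0,0,-0.05],0],
    [[0,0,-0.05],0],
    [[0,0,-0.05],0],
    [[0,0,-0.05],0]
  ]
}}

```text
time_s: 13.05
eef_pos: [458.0, -218.3, 41.3]
ee_rot: [0.707, -0.009, 0.707, 0.01]
force: [-0.3, -0.3, -1.2]
grip_width: 0.581
```

Call:
{"fn": "step_arm", "kwargs": {
  "commands": [
    [[0,0,-0.03],0],
    [[0,0,-0.03],0],
    [[0,0,0],0]
  ]
}}

```text
time_s: 13.35
eef_pos: [458.0, -218.3, 38.9]
ee_rot: [0.707, -0.009, 0.707, 0.01]
force: [-0.4, 0.6, -1.2]
grip_width: 0.588
```

Call:
{"fn": "step_arm", "kwargs": {
  "commands": [
    [[0,0,-0.02],0],
    [[0,0,-0.02],0],
    [[0,0,0],0]
  ]
}}

```text
time_s: 13.65
eef_pos: [458.0, -218.2, 37.4]
ee_rot: [0.707, -0.009, 0.707, 0.01]
force: [-0.0, 0.5, -2.2]
grip_width: 0.581
```

Call:
{"fn": "step_arm", "kwargs": {
  "commands": [
    [[0,0,-0.02],0],
    [[0,0,-0.02],0],
    [[0,0,0],0]
  ]
}}

```text
time_s: 13.95
eef_pos: [458.4, -218.4, 36.8]
ee_rot: [0.707, -0.01, 0.707, 0.009]
force: [-2.7, 3.0, 9.3]
grip_width: 0.587
```

Call:
{"fn": "step_arm", "kwargs": {
  "commands": [
    [[0,0,0.01],0],
    [[0,0,0],0],
    [[0,0,0],0],
    [[0,0,0],0],
    [[0,0,0],0]
  ],
  "gripper": -1
}}

```text
time_s: 14.45
eef_pos: [458.0, -218.3, 36.2]
ee_rot: [0.707, -0.009, 0.707, 0.01]
force: [0.4, -0.3, 0.5]
grip_width: 1.001
```

Call:
{"fn": "step_arm", "kwargs": {
  "commands": [
    [[0,0,0],0],
    [[0,0,0],0],
    [[0,0,0.1],0],
    [[0,0,0.2],0],
    [[0,0,0.3],0]
  ]
}}

```text
time_s: 14.95
eef_pos: [457.9, -218.2, 60.9]
ee_rot: [0.707, -0.009, 0.707, 0.01]
force: [0.8, 0.1, -0.0]
grip_width: 1.002
```

Call:
{"fn": "step_arm", "kwargs": {
  "commands": [
    [[0,0,0.6],0],
    [[0,0,0.9],0],
    [[0,0,0.9],0],
    [[0,0,0.9],0],
    [[0,0,0],0]
  ]
}}

```text
time_s: 15.45
eef_pos: [459.6, -219.4, 197.9]
ee_rot: [0.71, -0.012, 0.704, 0.007]
force: [0.5, -0.2, -1.4]
grip_width: 0.995
```

```bash
python3 - <<'E'
from rig import ctrl,capture
s=ctrl.sense();print(s['time_s'],s['eef_pos'],s['force'],s['grip_width'])
from h import *
for n,b,k in(("side",(210,150,450,350),3),("top",(150,110,450,310),2)):
    c=capture(n); c["image"]=cv2.convertScaleAbs(c["image"],alpha=1.8,beta=10); crop(c,*b,k,f"pics/{n}9.png")
    print(n,(proj(c,[458,-218.5,42])-b[:2])*k)
E
```

```text
15.45 [ 459.63220477 -219.41438819  197.93307003] [ 0.46363158 -0.22265815 -1.40214281] 0.9947957621084617
side [288.6248698  337.27580386]
top [346.94633394 287.44447993]
```

View pics/side9.png

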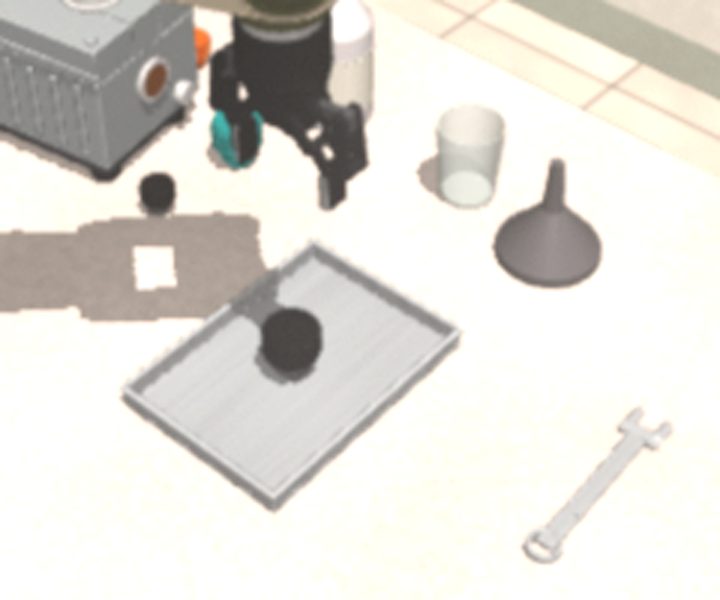

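View pics/top9.png

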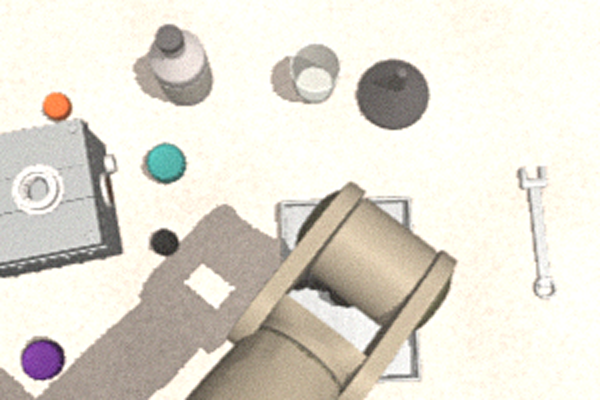

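Call:
{"fn": "step_arm", "kwargs": {
  "commands": [
    [[0,0,0],0],
    [[0,0,0],0],
    [[0,0,0],0]
  ]
}}

```text
time_s: 15.85
eef_pos: [457.8, -218.1, 191.6]
ee_rot: [0.707, -0.009, 0.707, 0.01]
force: [-0.1, -0.1, -0.4]
grip_width: 1.0
```

```bash
python3 -c "
from rig import ticket
print(ticket.finish_job())"
```

```text
the job is handed in; nothing more can be done
None
```

The fill plug is out of the pump and sits near the centre of the steel tray. The job was handed in at about 16 s of the 67 s allowed; `ticket.finish_job()` reports no verdict.

I unscrewed the plug about 308° in one grasp, raising the tool with the thread. I then lifted it clear, lowered it until the force reading showed contact (about 9 N), released it and backed the arm off.

- **Plug:** the last side picture shows it standing upright in the tray, about 5 pixels in the 3x crop from where I expected it. In the top picture the arm hides it, so its place in the tray was checked from the side camera only.
- **Port:** the top picture shows it empty.
- **Bystanders:** bottle, beaker, funnel and wrench look to be where they started. I judged this by eye and did not measure it.
- **Gripper:** open, with the tool about 190 mm up and the force near zero.

No check failed or disagreed.

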